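# Hold a book-truck caster in its mount for bolting

### The arm

A 6-joint arm with a two-finger parallel gripper is mounted at the origin on the work surface. World frame = base frame: x ahead of the robot, y to its left, z up, the work surface at z = 0. Lengths are in m, angles in degrees, forces in N, time in s.
With the tool pointing down it reaches from about 0.375 to 0.75 m from the base axis. Payload 9 kg.
Tool frame: the origin (TCP) lies at the very end of the fingers, on their centre line; the grasp point (between the pads) lies 19 mm behind it; z points along the fingers, y is the line along which they close (so a half turn about z gives the same grasp; the last joint's range is limited). The gripper opens to 85 mm and grips with 20 to 120 N. Pads are 22 mm wide; open, the fingers measure 114 mm over their backs; the gripper's body (76 mm by 85 mm) begins 54 mm behind the grasp point. The pads swing forward as they close: fully open they stand 13 mm farther back than shut.
Start: joints at [54.677, 5.964, 5.575, 89.605, 0, 77.527], TCP at [0.233, 0.553, 0.231] pointing down, gripper open.
Joint ranges: [-171.21, 171.21], [-48.23, 106.86], [-62.78, 66.21], [-105.2, 120.99], [-86.42, 89.51], [-180, 180]. Speed limits (degrees/s): [127.2, 127.2, 147.25, 180, 180, 180].

### API

Orientations are given as a 3x3 rotation matrix whose columns are the frame's x, y, z axes.
In Python, from bench import telemetry, vision, ticket gives the robot as it stands. The module is installed in compiled form; this text tells all that it offers.
- The arm moves only by the tool apply_moves, never from a script. Its argument "plan" is a list of rows, each an object of numbers: "rx", "ry", "rz": the turn, a rotation vector about the tool's x, y, z as a fraction of full scale; "dx", "dy", "dz": the shift along the tool's x, y, z as a fraction of full scale; "fingers": the finger opening in mm, from 0 to 85.4. In form: [{"rx": .., "ry": .., "rz": .., "dx": .., "dy": .., "dz": .., "fingers": ..}, ...]. A call has 1 to 12 rows; each row shifts and turns the commanded pose from where the row before left it, along the tool's axes as they then stand; what a row does not reach is not made up. Full scale, the value 1, is 0.2 m for a shift and pi rad for a turn. A row lasts 1/8 s, in which the tool goes at most 62.5 mm and 10.7 degrees, less where a joint would pass 70% of its speed; a pose out of reach is approached as far as the arm can. A call with a number of a shift or a turn outside -1 to 1 is refused whole. A call with a gripper value outside its range is refused whole. The fingers move at their own pace and stop on an object; "force" is the grip in N (left out, the last holds). Time passes only in rows, so rows that do not move let the fingers close. It gives the time, the measured TCP pose, the force, the opening and the grip force at its end, in the units of the state.
- telemetry.sense(): the state, without advancing time (a new reading comes with each control period).
- vision.snapshot(name): name is "side" or "top" or "wrist"; returns the picture (400x640x3 uint8, red, green, blue); there is no depth.
- vision.calibration(name): a dict with "fov_y" (degrees; the focal length in pixels is half the picture's height over the tangent of half this angle, whatever the lens; pixels are square), "cx", "cy" (the principal point, pixels), "origin" and "orientation" of the camera in the world; the wrist camera has in their place "T_tool_cam" (4x4, takes a point from camera to tool coordinates, whose origin is the TCP and whose axes are the flange's). Camera axes: x right, y down, z forward; pixel columns grow to the right and rows downward; lengths in m; the calibration is good to about 2 mm. The wrist camera is an equidistant fisheye: a pixel r from the principal point sees the ray r / f radians off the axis. A picture is of the moment at which its call begins: read the wrist's pose just before it. calibration takes no time and is no camera call.
- ticket.job_done(): hands the job in; it is judged then, once.
The state is a dict: "t": time; "joint_positions": joint angles; "qd": joint speeds; "tau": joint torques, N m; "position": TCP position; "eef_rot": TCP orientation; "wrist_force": force on the tool from outside, world axes, zero at the start; "ft_torque": the same for the moment, N m; "finger_gap": finger opening in m; "gripper_force": force on a finger pad.
Only numpy, scipy, OpenCV 4.12 (cv2) and the standard library are available. Lean on these libraries where they do the work, as an engineer would, in place of code of your own. Each camera call takes 0.05 s, during which the arm holds its last target. There are 200 camera calls.

### The job

Take the larger of the two loose casters out of the wooden storage block, put its stem down through the hole of the empty sprung mount on the upturned truck rail, and press it straight down flat on the mount's plate with a steady push of about 15 N, so that a colleague can put the nut on from below; your program finishes while still gripping and pressing it, without letting go. Work gently and leave the small caster and the wrench where they are.

Things in the scene. Friction and masses are not known exactly. Their poses are not given: they have to be found in the camera images.
- caster: the larger loose steel caster, black wheel up, stem down in one hole of the storage block; 0.28 to 0.46 kg, rigid (does not swivel or roll). Origin: centre of the flange's underside = top of the stem; z up. Flange 44 mm across, 6 thick; neck 34 across up to z = 16; two flat upright fork cheeks from z = 16 to 60, 32 wide along x, 36 over their outer faces along y
- wheel_grip (a point): where to grip the larger caster: on the stem's axis, 45 mm above caster, between the cheeks (close along the caster's y). The wheel, 54 mm across and 24 wide, has its axle along y 3 mm above this point and its top 30 mm above it; axes as caster
- stem_tip (a point): centre of the lower end of the larger caster's stem, 50 mm below caster. The stem is 12 mm across, its last 6 mm tapering to 6 mm
- small_caster: the smaller loose caster, standing in the other hole of the block (110 mm away): wheel 35 mm across, whole thing 49 mm high above the block, 28 mm over the cheeks; leave it there. Origin: centre of its flange's underside, z up
- rack: fixed light wood storage block, 75 x 180 x 60 mm high (long along its y), with two 16 mm through holes on its midline, 55 mm either side of the centre; each holds one caster with the flange resting on the top. Origin: centre of its underside. Which hole holds which caster varies
- rail: fixed wooden rail of a book truck, 100 x 320 mm (long along its y), underside up on wooden blocks, top 80 mm above the bench. Two steel mounts on it, 95 mm either side of the centre: one empty, the other has a like caster fitted, wheel up, top 175 mm above the bench. Which end is empty varies. Origin: centre of its underside on the bench
- mount: the empty mount: fixed steel base 90 x 90 mm, four rubber springs and on them a movable steel plate 90 x 90 x 8 mm with a 15 mm through hole in the middle, chamfered 2 mm at the mouth. Below the hole the way is open for the whole stem. Origin: centre of the base's underside, z up
- seat (a point): centre of the hole's mouth in the upper face of the mount's movable plate, about 105 mm above the bench when not pressed; sinks with the plate; z up
- plate (a joint): how far the mount's movable plate is pressed down, in m: 0 free (up), 0.012 bottomed out. Springy: starting to move takes about 2 N on it, then 2 N per mm of travel (15 N at about 6.5 mm)
- wrench: steel wrench about 170 mm long lying on the bench; leave it
Mind the look-alikes: they are no part of the job. Leave any orange or pink look-alike of the caster alone.

How it is judged:
By the outcome, as a careful person would: the job done as asked, in the order asked, and still so for the second after the job is handed in, while the arm keeps its last pose, push and grip.
It also fails if it takes over 51 s, if anything falls off the work surface, if the arm or the gripper's body presses on something with over 40 N, if the wrist force passes 120 N, or if a joint passes its speed limit or range.

## Working session

There is one attempt and no reset: what is moved stays moved. The work goes in short steps, Python scripts to look and compute and a tool call to move; the robot and the scene stay as the last step left them, time stands still between calls to the robot, and variables do not carry over. Pictures are saved under pics/ and viewed, at most 10 in all, crops included, and the job is handed in when it is done.

Besides the shell and the picture viewer there is one more tool, called after "Request:" in YAML: its name, and indented under it one key for each argument. apply_moves: Moves the arm, as the interface text tells. Its arguments: {"type":"object","properties":{"plan":{"type":"array","items":{"type":"object","properties":{"rx":{"type":"number"},"ry":{"type":"number"},"rz":{"type":"number"},"dx":{"type":"number"},"dy":{"type":"number"},"dz":{"type":"number"},"fingers":{"type":"number"}}}},"force":{"type":"number"}},"required":["plan"]}

```bash
mkdir -p pics
python3 - <<'E'
from bench import telemetry, vision
import cv2, numpy as np
s=telemetry.sense(); print({k:np.round(v,3).tolist() for k,v in s.items()})
for n in("side","top","wrist"):
    im=vision.snapshot(n); cv2.imwrite(f"pics/{n}0.png",im[:,:,::-1]); print(n,vision.calibration(n))
E
```

```text
{'t': 0.0, 'joint_positions': [54.676, 5.999, 5.528, 89.603, -0.0, 77.528], 'qd': [0.035, 0.067, 0.057, 0.117, 0.006, -0.009], 'tau': [0.003, -55.693, 50.365, 0.017, -0.0, -0.0], 'position': [0.233, 0.553, 0.231], 'eef_rot': [[-0.922, 0.388, -0.001], [0.388, 0.922, -0.001], [0.0, -0.001, -1.0]], 'wrist_force': [0.063, 0.462, -0.716], 'ft_torque': [0.063, 0.022, -0.012], 'gripper_force': 0.0, 'finger_gap': 0.086}
side {'fov_y': 43.79893132605312, 'cx': 322.0535017323825, 'cy': 198.6116679250374, 'origin': array([ 0.11629714, -0.8939341 ,  0.8790529 ]), 'orientation': array([[ 0.84322006, -0.36436675,  0.39524272],
       [-0.53725579, -0.54613029,  0.64272694],
       [-0.0183343 , -0.75430669, -0.65626616]])}
top {'fov_y': 46.53090668378256, 'cx': 317.7421647593821, 'cy': 201.85634703800073, 'origin': array([ 0.52299676, -0.10718125,  1.28573248]), 'orientation': array([[-0.0298523 , -0.99820352,  0.0519478 ],
       [-0.999178  ,  0.03122671,  0.02584985],
       [-0.02742557, -0.05113342, -0.99831519]])}
wrist {'fov_y': 65.70646984690485, 'cx': 320.83852962116964, 'cy': 200.8500271591295, 'T_tool_cam': array([[-6.35277792e-04, -9.64026433e-01, -2.65805631e-01,
         6.76926735e-02],
       [ 9.99999162e-01, -9.12180663e-04,  9.18298871e-04,
         3.70915989e-04],
       [-1.12772714e-03, -2.65804825e-01,  9.64026205e-01,
        -1.42434924e-01],
       [ 0.00000000e+00,  0.00000000e+00,  0.00000000e+00,
         1.00000000e+00]])}
```

View pics/top0.png

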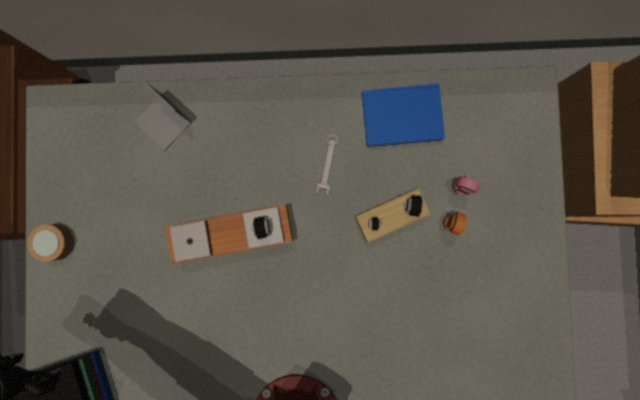

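View pics/side0.png

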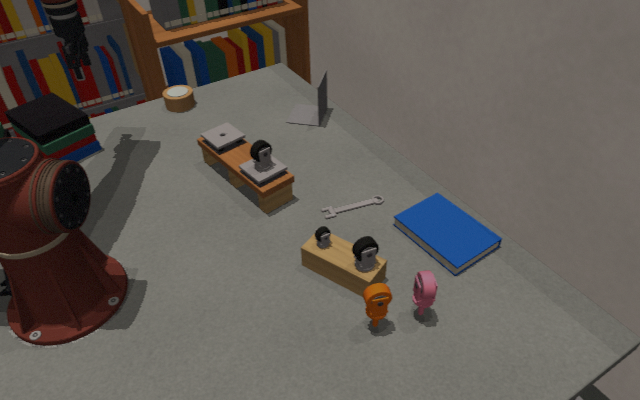

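The top view shows the large caster in the right hole at about (413,205) and the small one at (375,223). The empty mount's hole is at about (190,241), and the orange and pink look-alikes are to the right at (456,222) and (466,185). The side view agrees.

```bash
cat > h.py <<'E'
import numpy as np, cv2
from bench import telemetry, vision
def f_(c): return 200/np.tan(np.radians(c["fov_y"]/2))
def rays(n,uv,s=None):
    c=vision.calibration(n); uv=np.atleast_2d(np.float64(uv)); d=(uv-[c["cx"],c["cy"]])/f_(c)
    if n!="wrist":
        v=np.c_[d,np.ones(len(d))]; return np.array(c["origin"]), v@np.array(c["orientation"]).T
    r=np.linalg.norm(d,axis=1,keepdims=True); v=np.c_[np.sinc(r/np.pi)*d,np.cos(r)]
    T=c["T_tool_cam"]; R=np.array(s["eef_rot"]); p=np.array(s["position"])
    return p+R@T[:3,3], v@(R@T[:3,:3]).T
def plane(n,uv,z,s=None):
    o,v=rays(n,uv,s); return o+v*((z-o[2])/v[:,2:])
def project(n,P,s):
    c=vision.calibration(n); T=c["T_tool_cam"]; R=np.array(s["eef_rot"]); p=np.array(s["position"])
    q=(np.atleast_2d(P)-(p+R@T[:3,3]))@(R@T[:3,:3]); rho=np.linalg.norm(q[:,:2],axis=1,keepdims=True)
    return q[:,:2]/rho*np.arctan2(rho,q[:,2:])*f_(c)+[c["cx"],c["cy"]]
def snap(name,fn):
    s=telemetry.sense(); im=vision.snapshot(name); cv2.imwrite(f"pics/{fn}.png",im[:,:,::-1]); return s,im
def cents(mask,amin=20):
    n,l,st,ce=cv2.connectedComponentsWithStats(mask.astype(np.uint8)); return [(st[i].tolist(),ce[i].round(1).tolist()) for i in range(1,n) if st[i,4]>=amin]
E
python3 - <<'E'
from h import *
im=cv2.imread("pics/top0.png"); hsv=cv2.cvtColor(im,cv2.COLOR_BGR2HSV)
def blob(m,roi):
    M=np.zeros(m.shape,np.uint8); x,y,X,Y=roi; M[y:Y,x:X]=m[y:Y,x:X]*255
    M=cv2.morphologyEx(M,cv2.MORPH_CLOSE,np.ones((3,3)))
    c=max(cv2.findContours(M,0,2)[0],key=cv2.contourArea); return c
g=hsv[...,2]
hm=g<70
print("hole",cents(hm[225:257,175:206],3))
for roi in [(400,190,428,220),(366,213,384,233)]:
    c=blob(hm,roi); r=cv2.minAreaRect(c); print(roi,r); print(plane("top",r[0],.09))
c=blob((hsv[...,1]>90)&(hsv[...,0]<30)&(g>95),(345,175,435,250)); r=cv2.minAreaRect(c); b=cv2.boxPoints(r); print("rack",r,plane("top",b,.06).round(4))
print("mount", plane("top",(190,241),.105))
c=blob((hsv[...,1]<40)&(g>110),(165,215,212,268)); r=cv2.minAreaRect(c); print("plate",r,plane("top",cv2.boxPoints(r),.105).round(4), plane("top",r[0],.105))
E
```

```text
hole [([13, 14, 4, 4, 14], [14.5, 15.7])]
(400, 190, 428, 220) ((413.5, 205.0), (15.0, 20.0), 0.0)
[[ 0.56949765 -0.32104602  0.09      ]]
(366, 213, 384, 233) ((375.0, 223.0), (12.0, 6.0), 90.0)
[[ 0.52645169 -0.22117975  0.09      ]]
rack ((392.3658142089844, 214.7926788330078), (29.124544143676758, 68.72554016113281), 65.224853515625) [[ 0.5466 -0.1725  0.06  ]
 [ 0.6172 -0.3387  0.06  ]
 [ 0.5468 -0.3676  0.06  ]
 [ 0.4764 -0.202   0.06  ]]
mount [[0.49469387 0.2521903  0.105     ]]
plate ((189.9647979736328, 240.8003692626953), (32.845428466796875, 33.59849548339844), 79.99201965332031) [[0.5304 0.3017 0.105 ]
 [0.5428 0.2163 0.105 ]
 [0.4601 0.2031 0.105 ]
 [0.4477 0.2882 0.105 ]] [[0.49520419 0.25227279 0.105     ]]
```

Request:
apply_moves:
  plan:
    - {"dx":-0.1,"dy":-0.05}
    - {"dx":-0.19,"dy":-0.093}
    - {"dx":-0.19,"dy":-0.093}
    - {"dx":-0.19,"dy":-0.093}
    - {"dx":-0.19,"dy":-0.093}
    - {"dx":-0.19,"dy":-0.093}
    - {"dx":-0.19,"dy":-0.093}
    - {"dx":-0.19,"dy":-0.093}
    - {"dx":-0.19,"dy":-0.093}
    - {"dx":-0.17,"dy":-0.086}
    - {"dx":0}
    - {"dx":0}

```text
schema error: expected keys rx, ry, rz, dx, dy, dz, fingers
```

Run:
```python
from h import *
s,im=snap("wrist","w_mount"); print(s["t"],s["position"],s["eef_rot"],s["joint_positions"])
print(project("wrist",[.4947,.2522,.105],s))
g=cv2.cvtColor(im,cv2.COLOR_RGB2GRAY)
c=project("wrist",[.4947,.2522,.105],s)[0].astype(int)
print(c); w=40; sub=g[c[1]-w:c[1]+w,c[0]-w:c[0]+w]; print(sub[::8,::8])
for st,ce in cents(sub<60,10): print(st,np.array(ce)+c-w, plane("wrist",np.array(ce)+c-w,.105,s))
```

```text
0.15 [0.23284275 0.55271774 0.23071194] [[-9.21534397e-01  3.88296336e-01 -5.56661169e-04]
 [ 3.88296688e-01  9.21534044e-01 -8.29215128e-04]
 [ 1.91001022e-04 -9.80299952e-04 -9.99999501e-01]] [ 5.46773115e+01  5.99246109e+00  5.54024807e+00  8.96049919e+01
 -1.44680681e-03  7.75258631e+01]
[[207.09582036 420.67860928]]
[207 420]
[[96 91 36 34 35 35 39 35 36 35]
 [62 34 35 35 34 35 39 35 35 36]
 [34 36 35 36 36 35 35 38 35 36]]
[0, 0, 80, 20, 1532] [208.1 389.8] [[0.42543839 0.30489006 0.105     ]]
```

View pics/w_mount.png

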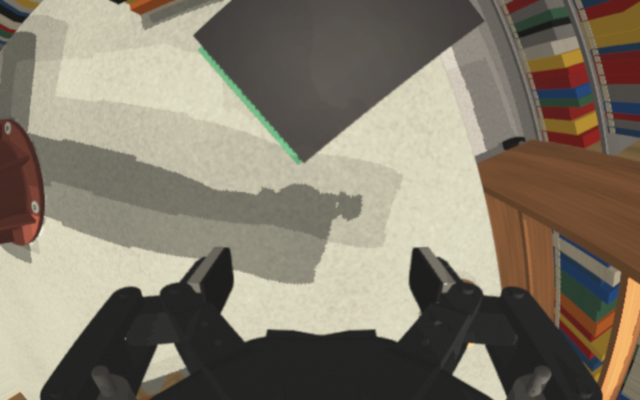

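The arm didn't move because every key is required. The wrist picture shows only the bench, with the fingertips at about (215,255) and (430,255).

Request:
apply_moves:
  plan:
    - {"rx":0,"ry":0,"rz":0,"dx":-0.1,"dy":-0.05,"dz":0,"fingers":85}
    - {"rx":0,"ry":0,"rz":0,"dx":-0.19,"dy":-0.093,"dz":0,"fingers":85}
    - {"rx":0,"ry":0,"rz":0,"dx":-0.19,"dy":-0.093,"dz":0,"fingers":85}
    - {"rx":0,"ry":0,"rz":0,"dx":-0.19,"dy":-0.093,"dz":0,"fingers":85}
    - {"rx":0,"ry":0,"rz":0,"dx":-0.19,"dy":-0.093,"dz":0,"fingers":85}
    - {"rx":0,"ry":0,"rz":0,"dx":-0.19,"dy":-0.093,"dz":0,"fingers":85}
    - {"rx":0,"ry":0,"rz":0,"dx":-0.19,"dy":-0.093,"dz":0,"fingers":85}
    - {"rx":0,"ry":0,"rz":0,"dx":-0.19,"dy":-0.093,"dz":0,"fingers":85}
    - {"rx":0,"ry":0,"rz":0,"dx":-0.19,"dy":-0.093,"dz":0,"fingers":85}
    - {"rx":0,"ry":0,"rz":0,"dx":-0.17,"dy":-0.086,"dz":0,"fingers":85}
    - {"rx":0,"ry":0,"rz":0,"dx":0,"dy":0,"dz":0,"fingers":85}
    - {"rx":0,"ry":0,"rz":0,"dx":0,"dy":0,"dz":0,"fingers":85}

```text
t: 1.7
position: [0.4942, 0.252, 0.2312]
eef_rot: [[-0.921, 0.389, -0.001], [0.389, 0.921, 0.0], [0.001, -0.0, -1.0]]
wrist_force: [0.6, 0.1, -0.1]
finger_gap: 0.085
gripper_force: 0.0
```

Run:
```python
from h import *
s,im=snap("wrist","w_mount1"); print(s["t"],s["position"],s["eef_rot"],s["joint_positions"])
g=cv2.cvtColor(im,cv2.COLOR_RGB2GRAY)
c=project("wrist",[.4947,.2522,.105],s)[0].astype(int)
print(c); w=40; sub=g[c[1]-w:c[1]+w,c[0]-w:c[0]+w]; print(sub[::8,::8])
for st,ce in cents(sub<60,10): print(st,np.array(ce)+c-w, plane("wrist",np.array(ce)+c-w,.105,s))
```

```text
1.7 [0.49420331 0.25196441 0.23117481] [[-9.21430175e-01  3.88543628e-01 -5.31546892e-04]
 [ 3.88543569e-01  9.21430328e-01  2.14118193e-04]
 [ 5.72977686e-04 -9.23416260e-06 -9.99999836e-01]] [ 1.34928164e+01 -1.93287828e+00 -2.50856840e+00  8.94510623e+01
  1.90354178e-02  3.63567221e+01]
[320 194]
[[134 118 207 207 209 210 210 209 195 199]
 [184 203 205 205 207 205 203 207 205 207]
 [196 201 202 201 202 207 204 208 209 206]
 [197 200 201 203 203 205 207 205 200 206]
 [136 199 199 199 202 138 173 201 208 201]
 [118 118 118 122 128  87  88 202 203 204]
 [116 120 117 116 119  98 170 204 202 201]
 [118 117 118 121 120 121 119 119 119 119]
 [121 120 119 120 119 119 120 119 120 140]
 [114 119 120 118 120 119 120 118 121 119]]
```

View pics/w_mount1.png

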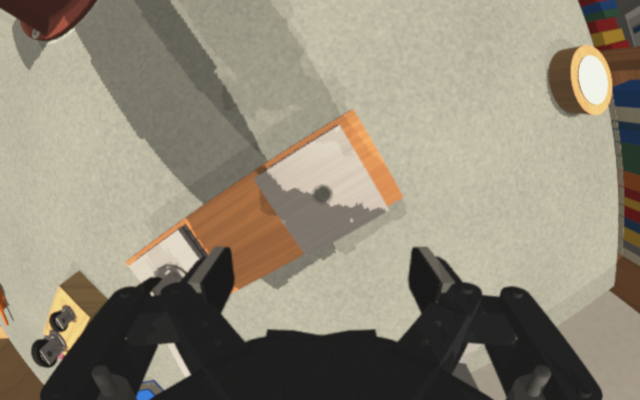

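The wrist view shows the empty plate partly in shadow. The hole is at about (322,194), and the fitted caster is at lower left.

Run:
```python
from h import *
s=telemetry.sense(); im=cv2.imread("pics/w_mount1.png",0)
sub=im[174:214,302:342]; print(sub[8:34:1,8:34:1])
for t in(95,100,106):
  for st,ce in cents(sub<t,30): print(t,st,np.array(ce)+[302,174], plane("wrist",np.array(ce)+[302,174],.105,s))
for t in ("hole",): print(plane("top",np.array([[189.5,240.7]]),.105))
```

```text
[[200 200 201 202 204 204 203 203 203 203 204 205 206 207 205 204 203 203
  204 203 202 202 202 201 201 200]
 [201 201 203 203 203 203 202 202 201 201 201 200 199 200 199 201 202 202
  203 202 202 201 201 201 200 199]
 [202 202 203 203 203 202 201 199 196 190 183 174 172 177 180 188 193 197
  200 201 200 200 199 199 198 198]
 [203 203 202 202 201 200 196 189 180 171 159 145 142 148 154 163 167 178
  189 197 199 199 198 198 199 199]
 [201 202 202 201 196 191 182 172 162 153 137 120 116 119 125 132 135 151
  172 187 195 198 199 199 199 200]
 [202 202 202 197 186 173 166 159 150 135 112  97  93  94  98 105 115 132
  150 168 186 195 198 200 200 201]
 [203 202 200 191 173 159 150 146 135 112  94  88  86  85  87  89  97 112
  131 151 170 189 198 201 201 203]
 [204 202 194 177 158 138 123 116 108  95  88  87  86  85  84  85  88  96
  112 133 154 173 191 201 204 205]
 [203 198 186 165 146 120 100  94  92  89  88  86  86  85  83  84  84  88
   97 117 140 154 181 200 206 207]
 [199 191 176 157 132 107  92  88  88  88  87  85  85  84  84  83  83  84
   90 107 127 138 174 199 206 206]
 [187 184 
[... 1301 characters left out ...]
20 120 121 121 121 121 120 118 115 113 110 110 110 111 112 115 117 125
  136 160 193 202 202 196 190 187]
 [121 121 121 121 121 121 120 119 118 118 117 117 116 116 117 118 120 120
  125 149 183 192 190 174 154 147]
 [121 121 121 120 120 120 119 119 120 119 120 119 119 118 119 120 120 121
  122 134 153 158 155 143 128 123]
 [120 120 120 119 119 119 119 119 120 119 119 120 120 119 120 120 121 120
  121 123 127 128 126 124 121 121]]
95 [12, 13, 15, 15, 160] [321.4 194.4] [[0.49483408 0.25324234 0.105     ]]
100 [12, 13, 16, 16, 181] [321.5 194.5] [[0.49495398 0.253289   0.105     ]]
106 [11, 13, 17, 17, 199] [321.3 194.8] [[0.49513982 0.25301651 0.105     ]]
[[0.49549409 0.25346341 0.105     ]]
```

Request:
apply_moves:
  plan:
    - {"rx":0,"ry":0,"rz":0,"dx":-0.09,"dy":-0.153,"dz":0,"fingers":85}
    - {"rx":0,"ry":0,"rz":0,"dx":-0.1275,"dy":-0.219,"dz":0,"fingers":85}
    - {"rx":0,"ry":0,"rz":0,"dx":-0.1275,"dy":-0.219,"dz":0,"fingers":85}
    - {"rx":0,"ry":0,"rz":0,"dx":-0.1275,"dy":-0.219,"dz":0,"fingers":85}
    - {"rx":0,"ry":0,"rz":0,"dx":-0.1275,"dy":-0.219,"dz":0,"fingers":85}
    - {"rx":0,"ry":0,"rz":0,"dx":-0.1275,"dy":-0.219,"dz":0,"fingers":85}
    - {"rx":0,"ry":0,"rz":0,"dx":-0.1275,"dy":-0.219,"dz":0,"fingers":85}
    - {"rx":0,"ry":0,"rz":0,"dx":-0.1275,"dy":-0.219,"dz":0,"fingers":85}
    - {"rx":0,"ry":0,"rz":0,"dx":-0.1275,"dy":-0.219,"dz":0,"fingers":85}
    - {"rx":0,"ry":0,"rz":0,"dx":-0.1275,"dy":-0.219,"dz":0,"fingers":85}
    - {"rx":0,"ry":0,"rz":0,"dx":-0.1275,"dy":-0.219,"dz":0,"fingers":85}
    - {"rx":0,"ry":0,"rz":0,"dx":-0.09,"dy":-0.153,"dz":0,"fingers":85}

```text
t: 3.25
position: [0.5693, -0.3221, 0.2311]
eef_rot: [[-0.922, 0.388, 0.0], [0.388, 0.922, 0.0], [0.0, 0.0, -1.0]]
wrist_force: [-0.5, -0.1, -0.4]
finger_gap: 0.0851
gripper_force: 0.0
```

Request:
apply_moves:
  plan:
    - {"rx":0,"ry":0,"rz":0,"dx":0,"dy":0,"dz":0,"fingers":85}
    - {"rx":0,"ry":0,"rz":0,"dx":0,"dy":0,"dz":0,"fingers":85}

```text
t: 3.5
position: [0.5692, -0.3199, 0.2313]
eef_rot: [[-0.922, 0.387, -0.0], [0.387, 0.922, 0.001], [0.0, 0.0, -1.0]]
wrist_force: [0.0, 1.4, -0.1]
finger_gap: 0.0848
gripper_force: 0.0
```

Run:
```python
from h import *
s,im=snap("wrist","w_c1"); print(s["t"],s["position"],s["eef_rot"],s["joint_positions"])
print(project("wrist",[[.568,-.321,.135],[.568,-.321,.06]],s))
cv2.imwrite("pics/w_c1z.png",cv2.resize(im[60:260,180:460,::-1],None,fx=2.8,fy=2.8,interpolation=cv2.INTER_CUBIC))
```

```text
3.5 [ 0.56918372 -0.31992593  0.2312974 ] [[-9.21985645e-01  3.87224044e-01 -1.03676203e-04]
 [ 3.87223927e-01  9.21985520e-01  5.75685908e-04]
 [ 3.18507383e-04  4.90628237e-04 -9.99999829e-01]] [-4.07979950e+01  1.55225460e+01  1.62195153e+01  9.07230179e+01
  2.10884643e-02 -1.80161202e+01]
[[318.22337828 202.32441339]
 [318.69884719 182.75682128]]
```

View pics/w_c1z.png

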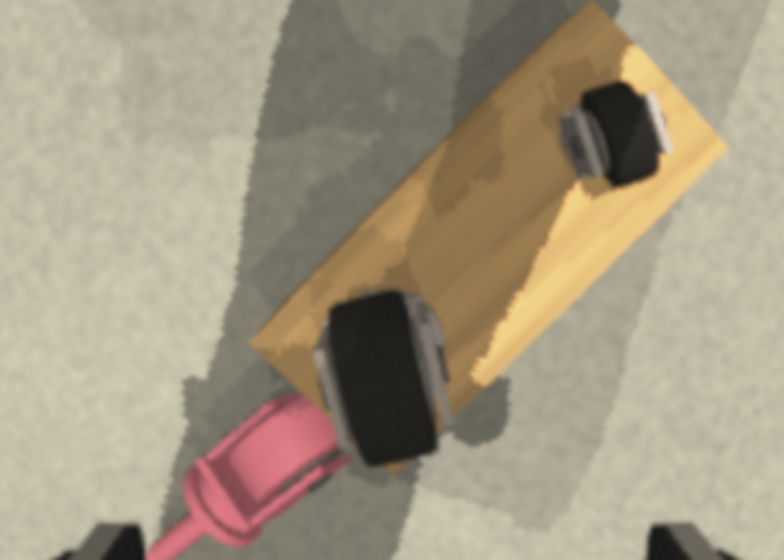

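The crop shows the large caster's black wheel centred at crop (385,380), with its long side tilted about 12° from the image vertical. The small caster is at upper right, and a pink look-alike is off the block at lower left.

Run:
```python
from h import *
s=telemetry.sense(); im=cv2.imread("pics/w_c1.png"); hsv=cv2.cvtColor(im,cv2.COLOR_BGR2HSV); g=im.max(2)
M=((g<55)*255).astype(np.uint8); M[:150]=0;M[240:]=0;M[:,:285]=0;M[:,350:]=0
M=cv2.morphologyEx(M,cv2.MORPH_OPEN,np.ones((3,3)))
c=max(cv2.findContours(M,0,1)[0],key=cv2.contourArea); r=cv2.minAreaRect(c); print(r,cv2.contourArea(c))
P=plane("wrist",cv2.boxPoints(r),.120,s); print(P.round(4))
print("centre",plane("wrist",r[0],.120,s))
# direction of long side in tool frame
R=np.array(s["eef_rot"])
for i in(0,1): d=R.T@(P[i+1]-P[i]); print(np.linalg.norm(d),np.degrees(np.arctan2(d[1],d[0])))
pk=(abs(hsv[...,0].astype(int)-172)<10)&(hsv[...,1]>80)
print("pink wrist",cents(pk,100))
t=cv2.imread("pics/top0.png"); sd=cv2.imread("pics/side0.png")
for nm,h0,h1 in(("pink",160,180),("orange",5,13)):
    L=[]
    for n,i in(("top",t),("side",sd)):
        h=cv2.cvtColor(i,cv2.COLOR_BGR2HSV); m=(h[...,0]>=h0)&(h[...,0]<=h1)&(h[...,1]>100)
        m=m*(np.arange(640)>350); L.append(max(cents(m,20),key=lambda q:q[0][4])); print(nm,n,L[-1])
    o1,v1=rays("top",L[0][1]);o2,v2=rays("side",L[1][1]); A=np.c_[v1[0],-v2[0]]; k=np.linalg.lstsq(A,o2-o1,rcond=None)[0]; print(o1+k[0]*v1[0],o2+k[1]*v2[0])
    x,y,w,hh,_=L[0][0]; print(plane("top",[[x,y],[x+w,y+hh]],.08).round(3))
```

```text
((315.2525329589844, 195.0422821044922), (59.29924392700195, 29.44072151184082), 77.125) 1572.0
[[ 0.538  -0.3299  0.12  ]
 [ 0.5423 -0.3058  0.12  ]
 [ 0.5932 -0.3146  0.12  ]
 [ 0.5891 -0.34    0.12  ]]
centre [[ 0.56507293 -0.32240295  0.12      ]]
0.024479915502505934 77.18924031697345
0.0517277139210938 167.12947260507423
pink wrist [([231, 201, 74, 61, 1897], [269.6, 229.6])]
pink top ([455, 177, 12, 16, 110], [459.9, 184.1])
pink side ([413, 271, 24, 44, 486], [423.9, 295.1])
[ 0.62256173 -0.45251958  0.04960719] [ 0.62702482 -0.45547797  0.05079317]
[[ 0.639 -0.432  0.08 ]
 [ 0.597 -0.461  0.08 ]]
orange top ([444, 213, 23, 22, 264], [454.5, 223.0])
orange side ([363, 283, 29, 44, 604], [376.6, 305.2])
[ 0.52033423 -0.42955181  0.06549865] [ 0.52259082 -0.43091026  0.06585261]
[[ 0.547 -0.4    0.08 ]
 [ 0.489 -0.456  0.08 ]]
```

Request:
apply_moves:
  plan:
    - {"rx":0,"ry":0,"rz":-0.0356,"dx":0.003,"dy":-0.0127,"dz":0.05,"fingers":85}
    - {"rx":0,"ry":0,"rz":-0.0356,"dx":0,"dy":0,"dz":0.1,"fingers":85}
    - {"rx":0,"ry":0,"rz":0,"dx":0,"dy":0,"dz":0.15,"fingers":85}
    - {"rx":0,"ry":0,"rz":0,"dx":0,"dy":0,"dz":0.15,"fingers":85}
    - {"rx":0,"ry":0,"rz":0,"dx":0,"dy":0,"dz":0.12,"fingers":85}
    - {"rx":0,"ry":0,"rz":0,"dx":0,"dy":0,"dz":0.1,"fingers":85}
    - {"rx":0,"ry":0,"rz":0,"dx":0,"dy":0,"dz":0.06,"fingers":85}
    - {"rx":0,"ry":0,"rz":0,"dx":0,"dy":0,"dz":0,"fingers":85}
    - {"rx":0,"ry":0,"rz":0,"dx":0,"dy":0,"dz":0,"fingers":85}

```text
t: 4.68
position: [0.5678, -0.3237, 0.0864]
eef_rot: [[-0.985, 0.174, 0.001], [0.174, 0.985, -0.001], [-0.001, -0.001, -1.0]]
wrist_force: [-0.0, -0.2, -0.2]
finger_gap: 0.0847
gripper_force: 0.0
```

Run:
```python
from h import *
s,im=snap("wrist","w_c2"); print(s["t"],s["position"],s["eef_rot"],s["wrist_force"])
```

```text
4.675 [ 0.56784612 -0.32370347  0.08641179] [[-9.84717094e-01  1.74157671e-01  1.16240986e-03]
 [ 1.74156711e-01  9.84717554e-01 -8.82369326e-04]
 [-1.29831678e-03 -6.66442680e-04 -9.99998935e-01]] [-0.03180817 -0.20837239 -0.18362001]
```

View pics/w_c2.png

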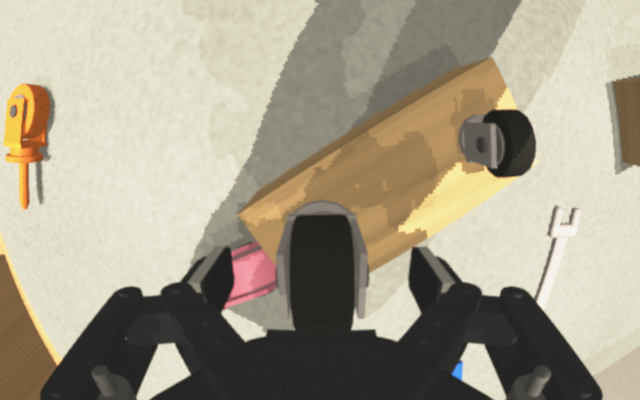

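The wheel is aligned with the tool and centred between the fingers at column ~323, and the small caster and look-alikes are clear. I'll close now.

Request:
apply_moves:
  plan:
    - {"rx":0,"ry":0,"rz":0,"dx":0,"dy":0,"dz":0,"fingers":45}
    - {"rx":0,"ry":0,"rz":0,"dx":0,"dy":0,"dz":0,"fingers":45}
    - {"rx":0,"ry":0,"rz":0,"dx":0,"dy":0,"dz":0,"fingers":25}
    - {"rx":0,"ry":0,"rz":0,"dx":0,"dy":0,"dz":0,"fingers":25}
    - {"rx":0,"ry":0,"rz":0,"dx":0,"dy":0,"dz":0,"fingers":25}
    - {"rx":0,"ry":0,"rz":0,"dx":0,"dy":0,"dz":0,"fingers":25}
    - {"rx":0,"ry":0,"rz":0,"dx":0,"dy":0,"dz":0,"fingers":25}
  force: 70

```text
t: 5.6
position: [0.5676, -0.3235, 0.0857]
eef_rot: [[-0.985, 0.174, 0.001], [0.174, 0.985, -0.0], [-0.001, -0.0, -1.0]]
wrist_force: [1.2, 2.0, 6.0]
finger_gap: 0.0355
gripper_force: 70.5
```

Request:
apply_moves:
  plan:
    - {"rx":0,"ry":0,"rz":0,"dx":0,"dy":0,"dz":-0.03,"fingers":25}
    - {"rx":0,"ry":0,"rz":0,"dx":0,"dy":0,"dz":-0.06,"fingers":25}
    - {"rx":0,"ry":0,"rz":0,"dx":0,"dy":0,"dz":-0.1,"fingers":25}
    - {"rx":0,"ry":0,"rz":0,"dx":0,"dy":0,"dz":-0.12,"fingers":25}
    - {"rx":0,"ry":0,"rz":0,"dx":0,"dy":0,"dz":-0.12,"fingers":25}
    - {"rx":0,"ry":0,"rz":0,"dx":0,"dy":0,"dz":-0.13,"fingers":25}
    - {"rx":0,"ry":0,"rz":0,"dx":0,"dy":0,"dz":-0.13,"fingers":25}
    - {"rx":0,"ry":0,"rz":0,"dx":0,"dy":0,"dz":-0.13,"fingers":25}
    - {"rx":0,"ry":0,"rz":0,"dx":0,"dy":0,"dz":-0.12,"fingers":25}
    - {"rx":0,"ry":0,"rz":0,"dx":0,"dy":0,"dz":-0.06,"fingers":25}
    - {"rx":0,"ry":0,"rz":0,"dx":0,"dy":0,"dz":0,"fingers":25}
    - {"rx":0,"ry":0,"rz":0,"dx":0,"dy":0,"dz":0,"fingers":25}

```text
t: 7.1
position: [0.5671, -0.3232, 0.2842]
eef_rot: [[-0.985, 0.174, -0.001], [0.174, 0.985, 0.001], [0.001, 0.001, -1.0]]
wrist_force: [-0.4, -0.5, -4.0]
finger_gap: 0.0351
gripper_force: 69.9
```

Run:
```python
from h import *
s,im=snap("side","s_c3"); print(s["t"],s["position"],s["wrist_force"],s["ft_torque"],s["finger_gap"])
c=vision.calibration("side"); q=(np.array(s["position"])-c["origin"])@c["orientation"]; u=q[:2]/q[2]*f_(c)+[c["cx"],c["cy"]]; print(u)
x,y=(u-[85,75]).astype(int); y=max(y,0); cv2.imwrite("pics/s_c3z.png",cv2.resize(im[y:y+150,x:x+170,::-1],None,fx=4,fy=4,interpolation=cv2.INTER_CUBIC)); print(x,y)
```

```text
7.1 [ 0.56711102 -0.32320955  0.28424715] [-0.37508037 -0.53706248 -4.0258641 ] [-0.00167323  0.03956891  0.06751162] 0.03514995800631962
[366.95553676 184.09801075]
281 109
```

View pics/s_c3z.png

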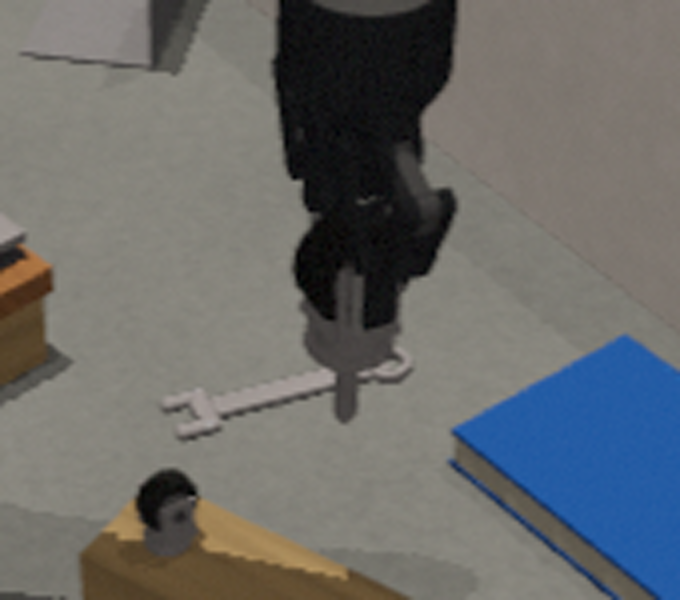

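The caster is held with the stem hanging, tip at crop (345,418), and the small caster is undisturbed. Next I'll measure the stem axis.

```bash
cat >> h.py <<'E'
def proj(n,P):
    c=vision.calibration(n); q=(np.atleast_2d(P)-c["origin"])@c["orientation"]; return q[:,:2]/q[:,2:]*f_(c)+[c["cx"],c["cy"]]
E
python3 - <<'E'
from h import *
s=telemetry.sense(); p=np.array(s["position"]); R=np.array(s["eef_rot"]); x,y=281,109
off=[0.0,.0257,.0757]
print((proj("side",[p+R[:,2]*o for o in off])-[x,y])*4)
print((proj("side",[p+[0,0,-.05],p+[.01,0,-.0757],p+[0,.01,-.0757]])-[x,y])*4)
im=cv2.imread("pics/s_c3.png",0)
print(im[196:217,360:376])
E
```

```text
[[343.60272592 300.70327195]
 [341.31558548 342.22475206]
 [337.09036824 418.93069934]]
[[339.4078344  380.17412179]
 [353.63397084 411.38949546]
 [325.45558967 407.60943567]]
[[ 67  67  65  65  67  68  69  69  69  71  70  70  70  70  66  66]
 [ 65  68  69  67  66  67  70  71  70  70  71  69  68  69  67  68]
 [ 63  65  70  67  68  69  67  68  68  68  67  67  69  66  66  73]
 [ 82  64  67  67  70  70  68  69  65  67  68  68  73  71  68  68]
 [121 102  77  69  68  71  70  69  70  71  69  71  69  69  67  86]
 [129 152 149 112  78  67  70  70  69  69  70  78 102 106 127 152]
 [154 156 156 154 130  74  64  64  66  66 104 141 147 129 113 128]
 [158 156 158 159 131  64  63  69  67  65  78  90  90  85  81  82]
 [158 158 158 156 130  59  63  67  66  67  62  61  62  96 118  95]
 [153 144 129 106  82  59  63  66  67  66  89 118 126 128 133 128]
 [ 91  85  79  69  63  60  63  65  65  67  91 124 131 132 134 134]
 [ 59  98 127 125 104  63  65  65  65  64 105 135 134 135 131 130]
 [128 132 133 125  98  61  65  65  66  63 106 134 135 132 132 132]
 [131 131 132 127  96  63  68  68  65  63 102 132 133 132 131 132]
 [134 132 133 128  97  63  67  67  65  64 100 132 132 132 131 132]
 [132 132 134 127  97  63  68  68  67  70 109 132 130 131 132 129]
 [131 133 136 134 110  65  67  68  65  82 114 131 133 135 133 132]
 [132 135 135 136 121  83  66  68  75 109 131 133 133 135 133 131]
 [130 132 135 135 135 120  83  82 111 128 131 132 131 131 132 132]
 [133 135 132 130 132 131 129 126 127 129 132 133 133 132 132 132]
 [135 133 133 132 131 133 133 134 132 130 132 132 132 132 133 131]]
```

Request:
apply_moves:
  plan:
    - {"rx":0,"ry":0,"rz":0,"dx":0.033,"dy":0.107,"dz":0,"fingers":25}
    - {"rx":0,"ry":0,"rz":0,"dx":0.0658,"dy":0.2135,"dz":0,"fingers":25}
    - {"rx":0,"ry":0,"rz":0,"dx":0.0658,"dy":0.2135,"dz":0,"fingers":25}
    - {"rx":0,"ry":0,"rz":0,"dx":0.0658,"dy":0.2135,"dz":0,"fingers":25}
    - {"rx":0,"ry":0,"rz":0,"dx":0.0658,"dy":0.2135,"dz":0,"fingers":25}
    - {"rx":0,"ry":0,"rz":0,"dx":0.0658,"dy":0.2135,"dz":0,"fingers":25}
    - {"rx":0,"ry":0,"rz":0,"dx":0.0658,"dy":0.2135,"dz":0,"fingers":25}
    - {"rx":0,"ry":0,"rz":0,"dx":0.0658,"dy":0.2135,"dz":0,"fingers":25}
    - {"rx":0,"ry":0,"rz":0,"dx":0.0658,"dy":0.2135,"dz":0,"fingers":25}
    - {"rx":0,"ry":0,"rz":0,"dx":0.0658,"dy":0.2135,"dz":0,"fingers":25}
    - {"rx":0,"ry":0,"rz":0,"dx":0.0658,"dy":0.2135,"dz":0,"fingers":25}
    - {"rx":0,"ry":0,"rz":0,"dx":0.0658,"dy":0.2135,"dz":0,"fingers":25}

```text
t: 8.65
position: [0.5031, 0.1879, 0.2845]
eef_rot: [[-0.985, 0.174, -0.001], [0.174, 0.985, -0.0], [0.001, -0.0, -1.0]]
wrist_force: [1.3, 0.2, -3.1]
finger_gap: 0.0354
gripper_force: 70.3
```

Request:
apply_moves:
  plan:
    - {"rx":0,"ry":0,"rz":0,"dx":0.0658,"dy":0.2135,"dz":0,"fingers":25}
    - {"rx":0,"ry":0,"rz":0,"dx":0.033,"dy":0.107,"dz":0,"fingers":25}
    - {"rx":0,"ry":0,"rz":0,"dx":0,"dy":0,"dz":0.2,"fingers":25}
    - {"rx":0,"ry":0,"rz":0,"dx":0,"dy":0,"dz":0.15,"fingers":25}
    - {"rx":0,"ry":0,"rz":0,"dx":0,"dy":0,"dz":0,"fingers":25}
    - {"rx":0,"ry":0,"rz":0,"dx":0,"dy":0,"dz":0,"fingers":25}

```text
t: 9.4
position: [0.4958, 0.2531, 0.2163]
eef_rot: [[-0.985, 0.174, 0.001], [0.174, 0.985, 0.0], [-0.001, 0.0, -1.0]]
wrist_force: [0.7, -0.3, -2.5]
finger_gap: 0.0352
gripper_force: 70.3
```

Run:
```python
from h import *
s,im=snap("side","s_m"); s2,iw=snap("wrist","w_m"); print(s["t"],s["position"],s["wrist_force"],s["eef_rot"])
p=np.array(s["position"])
print(proj("side",[p+[0,0,-.0757],[.495,.2532,.105],[.505,.2532,.105],[.495,.2632,.105]]))
a=cv2.resize(im[80:180,180:280,::-1],None,fx=5,fy=5,interpolation=cv2.INTER_CUBIC); cv2.imwrite("pics/s_mz.png",a)
```

```text
9.4 [0.49577667 0.25308956 0.21633996] [ 0.71521747 -0.25842013 -2.52594037] [[-9.84677284e-01  1.74384482e-01  8.36252650e-04]
 [ 1.74384758e-01  9.84677553e-01  2.69010574e-04]
 [-7.76527943e-04  4.10718318e-04 -9.99999614e-01]]
[[219.51527833 123.28105795]
 [221.19550771 134.19912242]
 [224.47941891 133.08522395]
 [219.75067899 132.55563465]]
```

View pics/s_mz.png

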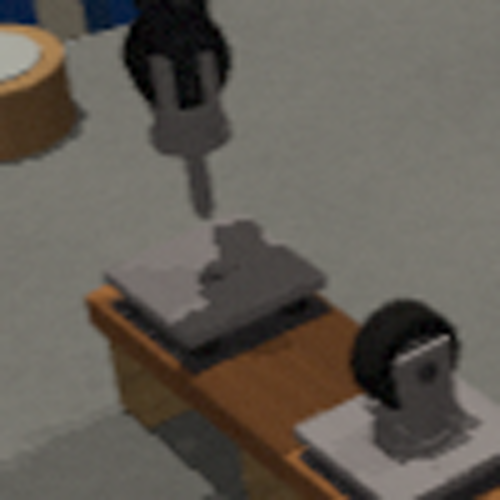

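View pics/w_m.png

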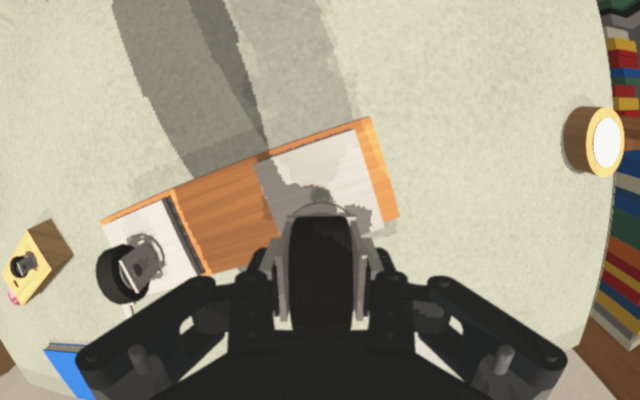

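The side view puts the stem tip at about (221,123) and the hole at about (222.6,134.4), and both sit ~1.4 px right of prediction, so they agree with each other. The wrist view shows the wheel between the pads, with the flange arc peaking near row 202.

Run:
```python
from h import *
s=telemetry.sense(); p=np.array(s["position"]); R=np.array(s["eef_rot"])
P=lambda x,y,z: p+R@np.array([x,y,z])
for e in(-.004,0,.004):
    print(e,project("wrist",[P(e+.022,0,.0197),P(e+.022,0,.0257)],s).round(1).tolist())
    a=np.linspace(0,2*np.pi,721); q=project("wrist",[P(e+.027*np.cos(t),0,-.0223+.027*np.sin(t)) for t in a],s); print("wheel top row",q[:,1].min())
im=cv2.imread("pics/w_m.png",0); print(im[192:226,316:332:3].T)
print(im[232,262:390])
print(proj("side",[P(0,0,.0257),P(0,0,.0757)]))
```

```text
-0.004 [[319.7, 209.4], [319.8, 206.3]]
wheel top row 223.73960176346424
0 [[319.7, 202.4], [319.8, 199.5]]
wheel top row 215.1322749826665
0.004 [[319.7, 195.2], [319.7, 192.6]]
wheel top row 206.3163659040018
[[ 99  98  98  98  97  97  99 103 109 105  99  99 110 120 121 121 121 121
  120 117 107  97  93  85  60  39  33  31  33  33  32  35  35  36]
 [ 96  97  96  97  97  98  99 102 107 103  97 105 118 119 119 120 121 121
  120 117 106  95  92  85  60  40  32  32  32  33  33  35  34  36]
 [ 99  98  98  98 101 103 109 111 107 100  96 105 118 118 119 120 121 121
  120 116 105  95  93  84  60  38  30  31  33  34  34  34  34  34]
 [100 100 101 102 104 108 112 111 105  98  94  99 110 117 119 120 121 121
  120 117 107  97  93  85  60  39  31  31  31  33  32  34  35  35]
 [117 112 109 107 107 109 110 111 114 115 108 100 103 116 119 120 121 121
  120 118 112 102  94  85  60  39  31  31  31  32  34  34  33  35]
 [218 216 210 198 172 144 136 137 137 135 123 106 100 108 117 120 121 121
  120 119 117 110  98  84  54  33  30  29  32  31  33  33  33  36]]
[128 127 128 127 127 127 126 127 128 128 129 130 131 130 132 133 140 148
 144 135 120 101  96  95  94  94  91  82  69  47  34  32  31  32  31  32
  31  31  32  33  32  31  33  31  32  32  33  31  32  31  31  31  33  32
  32  32  32  31  34  36  38  39  39  38  40  39  39  38  39  39  40  38
  41  41  40  39  39  39  40  39  39  39  39  39  39  38  37  45  64  79
  88  96 102 105 104 105 109 119 130 136 137 138 139 141 146 149 156 165
 181 194 192 186 183 180 180 181 184 188 190 191 191 190 189 186 186 188
 190 191]
[[216.8021553  107.11056878]
 [219.68646106 122.96174264]]
```

The caster is centred on the TCP (offset ≈ 0) and the hole is less than 1 mm away. I'll descend to just inside the hole mouth and check force.

Request:
apply_moves:
  plan:
    - {"rx":0,"ry":0,"rz":0,"dx":0.004,"dy":0,"dz":0.06,"fingers":25}
    - {"rx":0,"ry":0,"rz":0,"dx":0,"dy":0,"dz":0.06,"fingers":25}
    - {"rx":0,"ry":0,"rz":0,"dx":0,"dy":0,"dz":0.03,"fingers":25}
    - {"rx":0,"ry":0,"rz":0,"dx":0,"dy":0,"dz":0.02,"fingers":25}
    - {"rx":0,"ry":0,"rz":0,"dx":0,"dy":0,"dz":0.02,"fingers":25}
    - {"rx":0,"ry":0,"rz":0,"dx":0,"dy":0,"dz":0.02,"fingers":25}
    - {"rx":0,"ry":0,"rz":0,"dx":0,"dy":0,"dz":0,"fingers":25}

```text
t: 10.38
position: [0.4947, 0.2532, 0.173]
eef_rot: [[-0.985, 0.174, -0.0], [0.174, 0.985, 0.0], [0.0, -0.0, -1.0]]
wrist_force: [0.1, 0.6, -4.6]
finger_gap: 0.0352
gripper_force: 70.5
```

Request:
apply_moves:
  plan:
    - {"rx":0,"ry":0,"rz":0,"dx":0,"dy":0,"dz":0.02,"fingers":25}
    - {"rx":0,"ry":0,"rz":0,"dx":0,"dy":0,"dz":0.03,"fingers":25}
    - {"rx":0,"ry":0,"rz":0,"dx":0,"dy":0,"dz":0.03,"fingers":25}
    - {"rx":0,"ry":0,"rz":0,"dx":0,"dy":0,"dz":0.03,"fingers":25}
    - {"rx":0,"ry":0,"rz":0,"dx":0,"dy":0,"dz":0.03,"fingers":25}
    - {"rx":0,"ry":0,"rz":0,"dx":0,"dy":0,"dz":0.03,"fingers":25}
    - {"rx":0,"ry":0,"rz":0,"dx":0,"dy":0,"dz":0.01,"fingers":25}
    - {"rx":0,"ry":0,"rz":0,"dx":0,"dy":0,"dz":0,"fingers":25}
    - {"rx":0,"ry":0,"rz":0,"dx":0,"dy":0,"dz":0,"fingers":25}

```text
t: 11.5
position: [0.4949, 0.2533, 0.1376]
eef_rot: [[-0.985, 0.174, 0.0], [0.174, 0.985, 0.0], [-0.0, 0.0, -1.0]]
wrist_force: [0.0, -0.3, -3.8]
finger_gap: 0.0352
gripper_force: 70.5
```

Run:
```python
from h import *
s=telemetry.sense(); print(s["position"],s["wrist_force"],s["ft_torque"])
```

```text
[0.49493324 0.25331838 0.13759886] [ 0.00593022 -0.28400515 -3.79409439] [ 0.01348273 -0.01270889  0.04613965]
```

Request:
apply_moves:
  plan:
    - {"rx":0,"ry":0,"rz":0,"dx":0,"dy":0,"dz":0.015,"fingers":25}
    - {"rx":0,"ry":0,"rz":0,"dx":0,"dy":0,"dz":0.01,"fingers":25}
    - {"rx":0,"ry":0,"rz":0,"dx":0,"dy":0,"dz":0.01,"fingers":25}
    - {"rx":0,"ry":0,"rz":0,"dx":0,"dy":0,"dz":0.01,"fingers":25}
    - {"rx":0,"ry":0,"rz":0,"dx":0,"dy":0,"dz":0,"fingers":25}
    - {"rx":0,"ry":0,"rz":0,"dx":0,"dy":0,"dz":0,"fingers":25}

```text
t: 12.25
position: [0.4948, 0.2533, 0.1287]
eef_rot: [[-0.985, 0.174, 0.0], [0.174, 0.985, 0.0], [-0.0, 0.0, -1.0]]
wrist_force: [-2.4, 0.2, 2.4]
finger_gap: 0.0353
gripper_force: 71.3
```

Request:
apply_moves:
  plan:
    - {"rx":0,"ry":0,"rz":0,"dx":0,"dy":0,"dz":0.006,"fingers":25}
    - {"rx":0,"ry":0,"rz":0,"dx":0,"dy":0,"dz":0.006,"fingers":25}
    - {"rx":0,"ry":0,"rz":0,"dx":0,"dy":0,"dz":0.006,"fingers":25}
    - {"rx":0,"ry":0,"rz":0,"dx":0,"dy":0,"dz":0.004,"fingers":25}
    - {"rx":0,"ry":0,"rz":0,"dx":0,"dy":0,"dz":0,"fingers":25}
    - {"rx":0,"ry":0,"rz":0,"dx":0,"dy":0,"dz":0,"fingers":25}
    - {"rx":0,"ry":0,"rz":0,"dx":0,"dy":0,"dz":0,"fingers":25}

```text
t: 13.12
position: [0.4948, 0.2533, 0.1249]
eef_rot: [[-0.985, 0.174, 0.001], [0.174, 0.985, 0.0], [-0.001, 0.0, -1.0]]
wrist_force: [-5.6, -1.1, 10.1]
finger_gap: 0.0349
gripper_force: 72.2
```

Run:
```python
from h import *
F=[];
for i in range(6):
    s,im=snap("side",f"s_p{i}"); F.append(s["wrist_force"]); 
print(np.mean(F,0),np.std(F,0),s["position"],s["ft_torque"],s["t"])
cv2.imwrite("pics/s_pz.png",cv2.resize(im[90:170,180:280,::-1],None,fx=6,fy=6,interpolation=cv2.INTER_CUBIC))
```

```text
[-5.8753069  -1.53408821 10.08143268] [0.39610066 0.50781037 0.37005756] [0.49483997 0.25329593 0.12486409] [-0.59343101  1.32297235 -0.04549759] 13.375
```

View pics/s_pz.png

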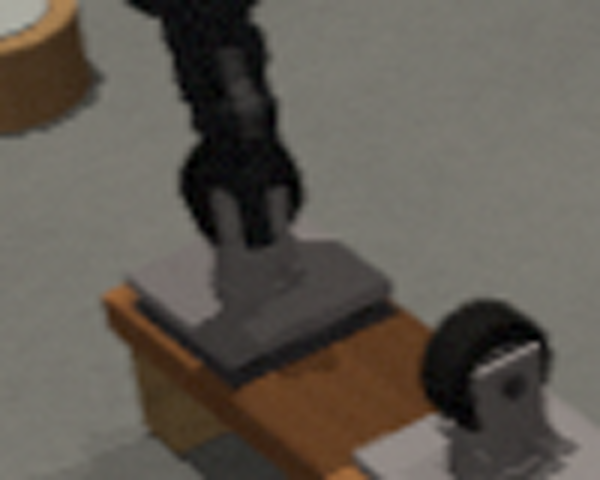

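The caster sits flat on the plate with the flange fully down. The side force of about 6 N in -x should go, so I'll ease the tool about 0.6 mm in -x.

Request:
apply_moves:
  plan:
    - {"rx":0,"ry":0,"rz":0,"dx":0.003,"dy":-0.001,"dz":0,"fingers":25}
    - {"rx":0,"ry":0,"rz":0,"dx":0,"dy":0,"dz":0,"fingers":25}
    - {"rx":0,"ry":0,"rz":0,"dx":0,"dy":0,"dz":0,"fingers":25}

```text
t: 13.8
position: [0.4948, 0.2533, 0.1251]
eef_rot: [[-0.985, 0.174, 0.002], [0.174, 0.985, 0.0], [-0.002, 0.001, -1.0]]
wrist_force: [-3.6, -1.1, 8.8]
finger_gap: 0.0354
gripper_force: 72.2
```

Request:
apply_moves:
  plan:
    - {"rx":0,"ry":0,"rz":0,"dx":0.005,"dy":-0.001,"dz":0.004,"fingers":25}
    - {"rx":0,"ry":0,"rz":0,"dx":0,"dy":0,"dz":0.004,"fingers":25}
    - {"rx":0,"ry":0,"rz":0,"dx":0,"dy":0,"dz":0,"fingers":25}
    - {"rx":0,"ry":0,"rz":0,"dx":0,"dy":0,"dz":0,"fingers":25}

```text
t: 14.3
position: [0.4947, 0.2533, 0.1242]
eef_rot: [[-0.985, 0.174, 0.004], [0.174, 0.985, 0.001], [-0.004, 0.001, -1.0]]
wrist_force: [-0.8, -1.8, 11.6]
finger_gap: 0.0354
gripper_force: 72.3
```

Run:
```python
from h import *
F=[]
for i in range(8):
    s,im=snap("side",f"s_q{i}"); F.append(s["wrist_force"])
print(np.mean(F,0),np.std(F,0),s["position"],s["ft_torque"],s["t"],s["finger_gap"])
```

```text
[-0.91803008 -1.44247573 11.21900877] [0.31384821 0.35388136 0.28443192] [0.49471158 0.25326359 0.12417677] [-5.32382368e-01  4.66323540e-01 -2.10879343e-04] 14.65 0.03507796412906359
```

Request:
apply_moves:
  plan:
    - {"rx":0,"ry":0,"rz":0,"dx":0,"dy":0,"dz":0.003,"fingers":25}
    - {"rx":0,"ry":0,"rz":0,"dx":0,"dy":0,"dz":0,"fingers":25}
    - {"rx":0,"ry":0,"rz":0,"dx":0,"dy":0,"dz":0,"fingers":25}
    - {"rx":0,"ry":0,"rz":0,"dx":0,"dy":0,"dz":0,"fingers":25}
    - {"rx":0,"ry":0,"rz":0,"dx":0,"dy":0,"dz":0,"fingers":25}

```text
t: 15.32
position: [0.4947, 0.2533, 0.1237]
eef_rot: [[-0.985, 0.174, 0.004], [0.174, 0.985, 0.001], [-0.004, 0.001, -1.0]]
wrist_force: [-0.9, -0.4, 12.1]
finger_gap: 0.0351
gripper_force: 72.4
```

```bash
python3 -c "
from bench import ticket,telemetry
s=telemetry.sense(); print(s['wrist_force'],s['position'])
print(ticket.job_done())"
```

```text
[-0.94748158 -0.3938734  12.12190872] [0.49470135 0.25331343 0.12369489]
the job is handed in; nothing more can be done
None
```

The job is handed in at about 15 s: the larger caster's stem is through the empty mount's hole, its flange flat on the plate, still gripped and pressed with an estimated 16 N (wrist reading 12 N plus the caster's weight); I never touched the small caster or the wrench.

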